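# Lid the wide sauce pot from the sprung-hood lid dispenser

## Task

The wide sauce pot on the counter still has no lid. In the two-bay lid dispenser find the bay with the wide lid, swing its sprung clear hood open and keep it open with your hand while you reach in and take the lid by its knob, then let the hood fall shut and set the lid squarely on the wide pot where it stands, fully down over the rim. Leave the narrow lid in its bay and do not disturb the narrow pot or the other things on the counter.

Things in the scene. Friction and masses are not known exactly. Their poses are not given: they have to be found in the camera images.
- dispenser: two-bay lid dispenser, white base fixed to the counter, 98 mm deep (x) by 160 mm long (y). Origin on the counter, 31 mm behind its front face; its x points from the hinge side to the back. Bay centres at x = 0, y = +42 mm (left) and -42 mm (right); bay floors 28 mm above the counter in a 6 mm high rim; behind them (x = 35 to 66 mm) a ledge 30 mm high. Clear hoods 72 mm wide, 12 mm apart
- hood_left (a joint): angle of the clear hood over the left (+y) bay: 0 closed, grows to 1.5 rad as it swings up and forward to the dispenser's -x side. A damped spring (about 0.6 N at the lip) shuts it when nothing holds it. A bent sheet from its hinge in front of the bay up to a top panel 72 mm above the counter, with side cheeks in front of the line from hinge to lip; smooth, open at the back
- hood_right (a joint): the same for the right (-y) bay
- hood_left_lip (a point): middle of the left hood's rolled edge, a steel bead 6 mm thick and 72 mm long (y) on a 9 mm upstand at the back of the top panel, 97 mm from the hinge. Closed, it is 29 mm behind the bay centre and 80.5 mm above the counter. Behind and below it is free space down to the 30 mm ledge: fingers can stand there and draw it forward and up along its arc
- hood_left_hinge (a point): hinge axis of the left hood (along the dispenser's y), 36 mm in front of the bay centre, 8 mm above the counter
- hood_right_lip (a point): the same point on the right hood
- hood_right_hinge (a point): hinge axis of the right hood
- wide_lid: domed steel lid, 59 mm across, in one of the two bays. Origin at the centre of its underside. A skirt 7 mm deep, 54 mm across inside, goes over the pot's rim; the dome rises to 15 mm and carries a round upright black knob, 17 mm across, from 15 to 35 mm above the origin. About 60 g
- narrow_lid: the same lid in the narrow size, 45 mm across, same knob, in the other bay; stays there. Origin at the centre of its underside
- wide_pot: open round white stoneware sauce pot, 50 mm across, 48 mm high, standing loose on the counter, about 0.3 kg. Origin at the centre of its underside, z up its axis. With the lid fully down the lid's origin is 41 mm above the pot's origin
- narrow_pot: narrow white sauce pot, 36 mm across, with its steel lid (45 mm across) already on, 88 mm high to the top of the knob; bystander. Origin at the centre of its underside
- timer: round kitchen timer, 66 mm across, 39 mm high, on the counter; bystander
- thermometer: white probe thermometer with steel needle, 216 mm long, lying on the counter; bystander
- marker: marker pen, 135 mm long, lying on the counter; bystander

How it is judged:
By the outcome, as a careful person would: the job done as asked, in the order asked, and still so for the second after the job is handed in, with the robot touching nothing.
It also fails if it takes over 43 s, if anything falls off the work surface, if the arm or the gripper's body presses on something with over 40 N, if the wrist force passes 120 N, or if a joint passes its speed limit or range.

## Robot

A 7-joint arm with a two-finger parallel gripper is mounted at the origin on a cart in front of the work surface, level with it; the furniture and walls round the work are solid. World frame = base frame: x ahead of the robot, y to its left, z up, the work surface at z = 0. Lengths are in m, angles in rad, forces in N, time in s.
With the tool pointing down it reaches from about 0.4 to 0.875 m from the base axis. Payload 6.5 kg.
Tool frame: the origin (TCP) lies at the very end of the fingers, on their centre line; the grasp point (between the pads) lies env.tcp_to_grasp behind it (env.tcp_to_grasp is the distance from the TCP to the grasp point, in m); z points along the fingers, y is the line along which they close (so a half turn about z gives the same grasp; the last joint's range is limited). The gripper opens to 88 mm and grips with 3 to 60 N. Pads are 18 mm wide; open, the fingers measure 123 mm over their backs; the gripper's body (75 mm by 187 mm) begins 45 mm behind the grasp point.
Start: joints at [1.181, 0.536, -0.004, 1.538, 0.003, 1.067, -0.071], TCP at [0.207, -0.616, 0.239] pointing down, gripper open.
Joint ranges: [-2.7, 2.7], [-0.37, 2.16], [-1.27, 1.26], [0.24, 2.4], [-1.31, 4.45], [0.19, 1.91], [-2.76, 2.76]. Speed limits (rad/s): [2.39, 2.39, 3.14, 3.14, 3.14, 3.14, 3.14].

## Interface

Orientations are given as a unit quaternion [x, y, z, w].
In Python, from bench import monitor, grab_frame, camera_info, env gives the robot as it stands.
- The arm moves only by the shell command python3 -m creep 'ROWS' [FORCE]. ROWS is JSON, a list that holds one entry, the list of rows, each a list of 7 numbers: the turn, a rotation vector about the world's x, y, z in degrees, then the shift along the world's x, y, z in mm, then the closure, from -1 (fully open) to 1 (shut). In form: [[[ax, ay, az, x, y, z, gripper], ...]]. A call has 1 to 12 rows; each row shifts and turns the commanded pose from where the row before left it; what a row does not reach is not made up. A row lasts 1/8 s, in which the tool goes at most 62.5 mm and 10.7 degrees, less where a joint would pass 70% of its speed; a pose out of reach is approached as far as the arm can. A call is refused whole if a number of a shift passes 62.5 or a number of a turn 10.7, either way. A call with a gripper value outside its range is refused whole. The fingers move at their own pace and stop on an object; FORCE is the grip in N (left out, the last holds). Time passes only in rows, so rows that do not move let the fingers close. It gives the time, the measured TCP pose, the force, the opening and the grip force at its end, in the units of the state.
- monitor.get_state(): the state, without advancing time (a new reading comes with each control period).
- grab_frame(name): name is "scene" or "top" or "wrist"; returns (picture, depth): 420x560x3 uint8, red, green, blue; 420x560 float32, m along the optical axis (not along the pixel's ray), 0 where there is no reading.
- camera_info(name): a dict with "fx", "fy", "cx", "cy" (pixels), "distortion" ([k1, k2, p1, p2, k3] as OpenCV has them; the pictures are not rectified), "world_to_cam" (4x4, takes a point from world to camera coordinates); the wrist camera has in their place "T_tool_cam" (4x4, takes a point from camera to tool coordinates, whose origin is the TCP and whose axes are the flange's). Camera axes: x right, y down, z forward; pixel columns grow to the right and rows downward; lengths in m; the calibration is good to about 2 mm. A picture is of the moment at which its call begins: read the wrist's pose just before it. camera_info takes no time and is no camera call.
- env.job_done(): hands the job in; it is judged then, once.
The state is a dict: "time": time; "q": joint angles; "joint_velocities": joint speeds; "joint_torque": joint torques, N m; "position": TCP position; "eef_rot": TCP orientation; "force": force on the tool from outside, world axes, zero at the start; "ft_torque": the same for the moment, N m; "width": finger opening in m; "finger_force": force on a finger pad.
Only numpy, scipy, OpenCV 4.12 (cv2) and the standard library are available. Lean on these libraries where they do the work, as an engineer would, in place of code of your own. Each camera call takes 0.05 s, during which the arm holds its last target. There are 200 camera calls.

## Working session

There is one attempt and no reset: what is moved stays moved. The work goes in short steps, Python scripts to look and compute and a shell command to move; the robot and the scene stay as the last step left them, time stands still between calls to the robot, and variables do not carry over. Pictures are saved under pics/ and viewed, at most 10 in all, crops included, and the job is handed in when it is done.

```bash
mkdir -p pics; ls
cat > h.py <<'E'
import numpy as np, cv2
from bench import monitor, grab_frame, camera_info, env
from scipy.spatial.transform import Rotation as R
def cam(name, st=None):
    c=camera_info(name); K=np.array([[c['fx'],0,c['cx']],[0,c['fy'],c['cy']],[0,0,1]]); D=np.array(c['distortion'],float)
    if name=='wrist':
        st=st or monitor.get_state(); T=np.eye(4); T[:3,:3]=R.from_quat(st['eef_rot']).as_matrix(); T[:3,3]=st['position']
        Twc=T@np.array(c['T_tool_cam'])
    else: Twc=np.linalg.inv(np.array(c['world_to_cam']))
    return K,D,Twc
def onplane(C,uv,z):
    K,D,T=C; p=cv2.undistortPoints(np.array(uv,float).reshape(-1,1,2),K,D).reshape(-1,2)
    d=np.c_[p,np.ones(len(p))]@T[:3,:3].T; o=T[:3,3]
    return o+d*((z-o[2])/d[:,2])[:,None]
def world(C,depth):
    K,D,T=C; h,w=depth.shape; v,u=np.mgrid[:h,:w]
    p=cv2.undistortPoints(np.stack([u,v],-1).reshape(-1,1,2).astype(float),K,D).reshape(-1,2)
    P=np.c_[p,np.ones(len(p))]*depth.reshape(-1,1)
    return (P@T[:3,:3].T+T[:3,3]).reshape(h,w,3)
def snap(name,f):
    st=monitor.get_state(); C=cam(name,st); im,d=grab_frame(name)
    cv2.imwrite(f'pics/{f}.png',im[:,:,::-1]); np.savez(f'pics/{f}.npz',im=im,d=d,K=C[0],D=C[1],T=C[2]); return im,d,C
def load(f):
    z=np.load(f'pics/{f}.npz'); return z['im'],z['d'],(z['K'],z['D'],z['T'])
E
python3 - <<'E'
from h import *
a=snap('top','top0');b=snap('scene','scene0')
print(a[2][2],b[2][2]); print(env.tcp_to_grasp); print(monitor.get_state()); print(camera_info('wrist')['T_tool_cam'])
E
```

```text
pics
[[-0.02629674 -0.99841345  0.0497903   0.46890751]
 [-0.99965156  0.02615    -0.00359642  0.08713991]
 [ 0.00228869 -0.04986753 -0.99875322  1.1121583 ]
 [ 0.          0.          0.          1.        ]] [[-0.87011342 -0.23510304  0.43316185  0.15872358]
 [-0.49216392  0.46089767 -0.73847682  0.6959481 ]
 [-0.02602515 -0.85574523 -0.51674248  0.51629829]
 [ 0.          0.          0.          1.        ]]
0.0187
{'time': 0.1, 'q': array([ 1.1807967 ,  0.53709631, -0.00441715,  1.5387163 ,  0.00263794,
        1.06730632, -0.07119946]), 'joint_velocities': array([-4.60869934e-04, -1.05848718e-03,  4.56697902e-04, -9.63594881e-04,
        3.13329790e-03, -4.71463635e-05, -1.10122268e-03]), 'joint_torque': array([ 3.09823823e-03, -5.72077847e+01,  9.94237773e-01, -2.52229589e+01,
       -5.60830801e-02,  1.35094154e-02,  2.93854907e-05]), 'position': array([ 0.20660939, -0.61573188,  0.2379457 ]), 'eef_rot': array([ 9.86916739e-01,  1.61228945e-01, -1.99311110e-04, -7.34103538e-04]), 'force': array([ 0.33352377,  0.23849669, -0.82551204]), 'ft_torque': array([ 0.01531337, -0.05432247,  0.00619574]), 'finger_force': 0.0, 'width': 0.08836567817942924}
[[ 9.60268698e-04 -9.65306777e-01 -2.61116647e-01  6.74465506e-02]
 [ 9.99999308e-01  7.49642353e-04  9.06235556e-04 -3.56275993e-04]
 [-6.79051226e-04 -2.61117337e-01  9.65306830e-01 -1.46561737e-01]
 [ 0.00000000e+00  0.00000000e+00  0.00000000e+00  1.00000000e+00]]
```

View pics/top0.png

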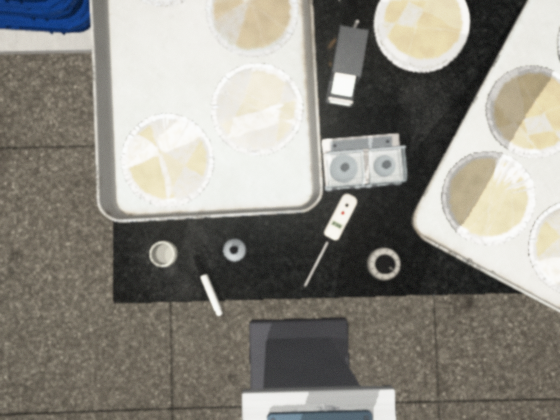

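View pics/scene0.png

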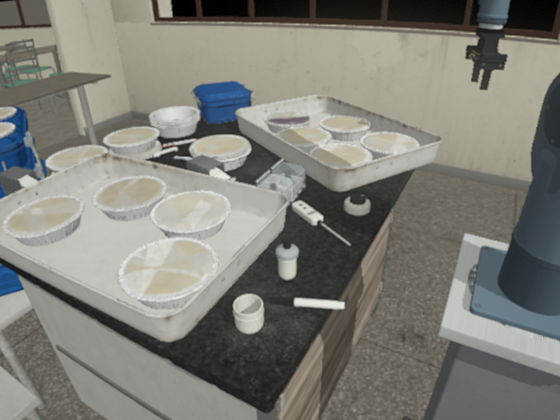

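The top view shows the dispenser at about (365,162) with its ledge (the back) toward +x. The left bay at (344,167) seems to hold the larger lid and the right bay is at (386,165). The open wide pot is at (163,254), the narrow pot at (234,250), the timer at (384,264), and the thermometer and marker lie in front. Next I'll take measurements from this view.

Run:
```python
from h import *
im,d,C=load('top0'); W=world(C,d)
c=im[125:200,310:420]; cv2.imwrite('pics/c0.png',cv2.resize(c,None,fx=7,fy=7,interpolation=cv2.INTER_CUBIC)[:,:,::-1])
for n,uv in dict(disp=(365,162),L=(344,167),Rr=(386,165),pot=(163,254),np_=(234,250),timer=(384,264)).items():
    print(n,onplane(C,[uv],0.04)[0].round(3),W[uv[1],uv[0]].round(3))
# rim of pot
g=cv2.cvtColor(im,cv2.COLOR_RGB2GRAY)
for n,(u,v,z) in dict(pot=(163,254,.048),timer=(384,264,.039)).items():
    m=(g[v-22:v+22,u-22:u+22]>90).astype(np.uint8)
    k,_=cv2.findContours(m,cv2.RETR_EXTERNAL,cv2.CHAIN_APPROX_NONE); k=max(k,key=cv2.contourArea)
    (x,y),r=cv2.minEnclosingCircle(k); x+=u-22;y+=v-22
    print(n,x,y,r,onplane(C,[(x,y),(x+r,y),(x-r,y)],z).round(4))
```

```text
disp [ 0.62  -0.109  0.04 ] [ 0.622 -0.112  0.026]
L [ 0.611 -0.066  0.04 ] [ 0.606 -0.061  0.072]
Rr [ 0.613 -0.152  0.04 ] [ 0.608 -0.145  0.072]
pot [0.442 0.309 0.04 ] [0.441 0.317 0.006]
np_ [0.446 0.165 0.04 ] [0.447 0.161 0.088]
timer [ 0.41 -0.14  0.04] [ 0.41  -0.141  0.038]
pot 162.56862831115723 253.49019622802734 14.644742965698242 [[0.4432 0.3086 0.048 ]
 [0.4424 0.2791 0.048 ]
 [0.444  0.3381 0.048 ]]
timer 383.60948944091797 263.71715354919434 16.62363624572754 [[ 0.4103 -0.1398  0.039 ]
 [ 0.4095 -0.1736  0.039 ]
 [ 0.4112 -0.1059  0.039 ]]
```

View pics/c0.png

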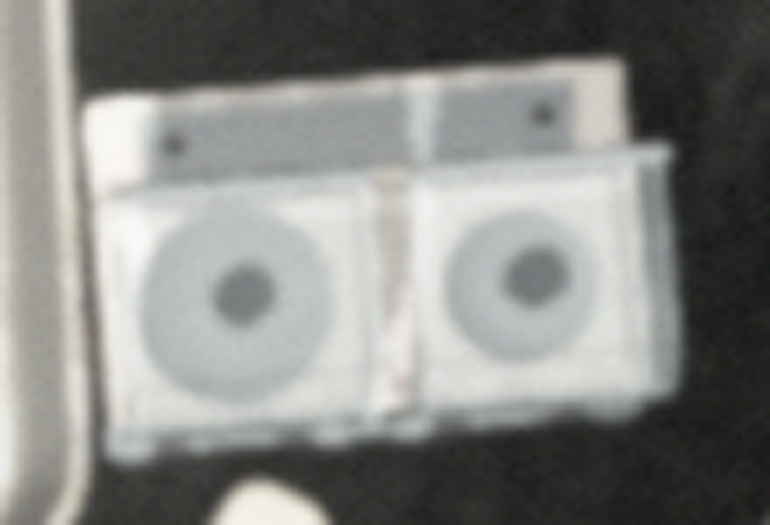

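The crop shows the wide lid in the left bay, with its knob at about image (344.7,167.1), and the narrow lid on the right. The lips face +x and the dispenser yaw is about +3°. The plan is to have the fingers straddle the knob along dispenser y, stand behind the lip, and draw it forward onto the knob. I'll move above the bay for a close look.

```bash
python3 -m creep '[[[0,0,-1.3,34,46,-3,-1],[0,0,-1.3,34,46,-3,-1],[0,0,-1.3,34,46,-3,-1],[0,0,-1.3,34,46,-3,-1],[0,0,-1.3,34,46,-3,-1],[0,0,-1.3,34,46,-3,-1],[0,0,-1.3,34,46,-3,-1],[0,0,-1.3,34,46,-3,-1],[0,0,-1.3,34,46,-3,-1],[0,0,-1.3,34,46,-3,-1],[0,0,-1.3,34,46,-3,-1],[0,0,0,0,0,0,-1]]]'
python3 - <<'E'
from h import *
im,d,C=snap('wrist','w1'); s=monitor.get_state(); print(s['position'],R.from_quat(s['eef_rot']).as_matrix().round(3))
im,d,C=load('top0'); print(onplane(C,[(344.7,167.1)],.063),onplane(C,[(325,152.9),(405.7,146.4)],.08))
E
```

```text
time: 1.6
position: [0.5827, -0.1042, 0.2051]
eef_rot: [0.999, 0.041, 0.0, -0.002]
force: [0.9, -0.8, 0.4]
width: 0.0881
finger_force: 0.0
[ 0.58125677 -0.10769435  0.20504876] [[ 0.997  0.079 -0.001]
 [ 0.079 -0.997  0.001]
 [-0.001 -0.001 -1.   ]]
[[ 0.60740157 -0.06364804  0.063     ]] [[ 0.63449836 -0.02306852  0.08      ]
 [ 0.64314947 -0.18333871  0.08      ]]
```

View pics/w1.png

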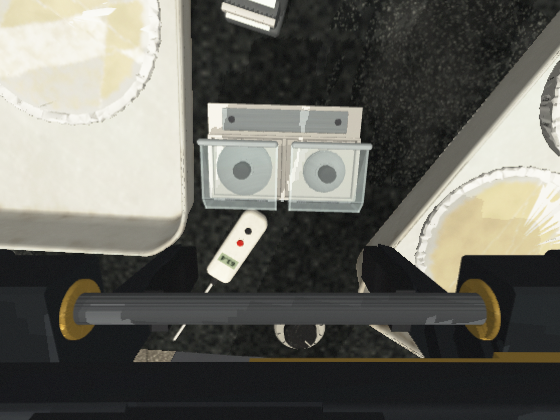

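The wrist picture shows the wide knob at (242,171) and the narrow knob at (327,174). The left lip runs (199,142) to (280,146), the right lip (290,146) to (371,147), and the ledge back edge (208,103) to (362,107). I'll refine these points and get the yaw.

Run:
```python
from h import *
im,d,C=load('w1'); g=cv2.cvtColor(im,cv2.COLOR_RGB2GRAY)
def blob(u,v,r,t):
    m=(g[v-r:v+r,u-r:u+r]<t).astype(np.uint8); n,l,s,c=cv2.connectedComponentsWithStats(m); i=1+np.argmax(s[1:,4]); return c[i]+[u-r,v-r],s[i]
print(g[165:178,230:254:3], g[150,225:260:4])
for u,v in((242,171),(327,174)):
    p,s=blob(u,v,14,118); print(p,s,onplane(C,[p],.063))
print('lip',onplane(C,[(199,142),(280,146),(290,146),(371,147)],.0805).round(4))
print('back',onplane(C,[(208,103),(362,107)],.030).round(4))
```

```text
[[179 178 113 119 120 115 113 187]
 [179 172 116 117 118 118 112 184]
 [179 153 113 119 118 118 110 182]
 [178 123 114 115 117 117 112 181]
 [177 112 112 117 116 117 115 169]
 [177 112 114 114 115 116 114 169]
 [179 112 114 113 114 115 112 172]
 [177 111 115 114 114 114 112 182]
 [179 119 114 114 115 114 113 188]
 [179 152 113 115 114 113 112 195]
 [177 178 114 113 114 114 125 179]
 [179 177 112 114 114 113 157 181]
 [178 179 126 114 113 118 177 180]] [178 180 182 184 187 188 187 186 187]
[241.47761194 170.27363184] [  5   5  18  17 201] [[ 0.61107174 -0.06417422  0.063     ]]
[326.11330049 174.05418719] [  5   6  18  17 203] [[ 0.61428992 -0.14643013  0.063     ]]
lip [[ 0.6353 -0.0274  0.0805]
 [ 0.6379 -0.0994  0.0805]
 [ 0.6386 -0.1083  0.0805]
 [ 0.6438 -0.1804  0.0805]]
back [[ 0.6722 -0.0228  0.03  ]
 [ 0.6815 -0.1799  0.03  ]]
```

The lip spacing comes out at 72 mm, as given, and both views agree on bay centre ≈(0.6076,-0.064) and yaw 3.2°. I'll go behind the lip.

```bash
python3 -m creep '[[[0,0,-0.6,26,15,0,0.386],[0,0,-0.6,26,15,0,0.386],[0,0,-0.1,26,16,0,0.386],[0,0,0,0,0,-40,0.386],[0,0,0,0,0,-40,0.386],[0,0,0,0,0,0,0.386],[0,0,0,0,0,0,0.386]]]' 10
python3 -c "
from h import *
s=monitor.get_state();print(s['position'],R.from_quat(s['eef_rot']).as_matrix()[:,0])"
```

```text
time: 2.52
position: [0.6594, -0.0655, 0.1272]
eef_rot: [1.0, 0.025, 0.001, 0.0]
force: [-0.7, -0.2, 1.8]
width: 0.0271
finger_force: 0.0
[ 0.65935352 -0.06545433  0.12717627] [0.99874188 0.05012594 0.00143239]
```

```bash
python3 -m creep '[[[0,0,0,-1,4,-20,0.386],[0,0,0,0,0,-20,0.386],[0,0,0,0,0,-20,0.386],[0,0,0,0,0,-19,0.386],[0,0,0,0,0,0,0.386],[0,0,0,0,0,0,0.386]]]'
python3 - <<'E'
from h import *
im,d,C=snap('wrist','w2');snap('scene','s2')
z=cv2.imread('pics/s2.png'); cv2.imwrite('pics/c2.png',np.hstack([cv2.resize(z[120:240,220:340],(480,480)),cv2.resize(im[:,:,::-1],(320,480))]))
E
```

```text
time: 3.28
position: [0.6582, -0.0603, 0.0469]
eef_rot: [1.0, 0.026, 0.0, 0.0]
force: [0.3, -0.0, 1.3]
width: 0.0269
finger_force: 0.0
```

View pics/c2.png

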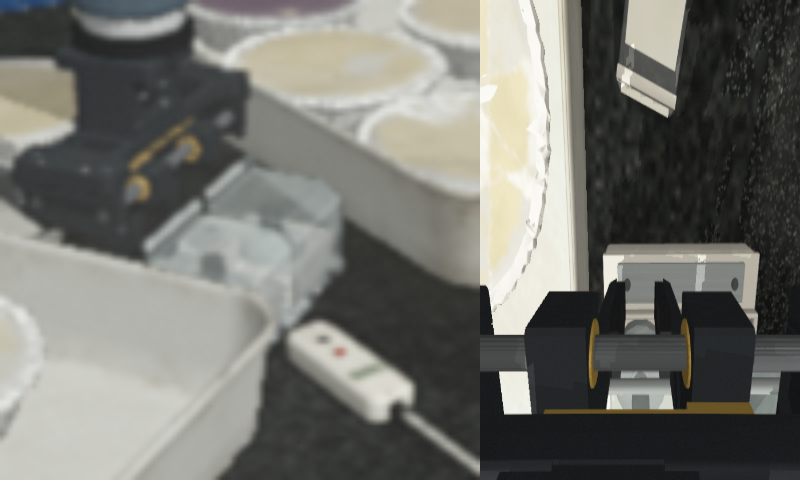

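Both fingers stand behind the left lip and clear of it, and the knob lies between them. I'll draw the hood forward until the fingers straddle the knob.

```bash
python3 -m creep '[[[0,0,0,-6,-0.5,0,0.386],[0,0,0,-6,-0.5,0,0.386],[0,0,0,-6,-0.5,0,0.386],[0,0,0,-6,-0.5,0,0.386],[0,0,0,-6,-0.5,0,0.386],[0,0,0,0,0,0,0.386]]]'; python3 -m creep '[[[0,0,0,-6,-0.5,0,0.386],[0,0,0,-6,-0.5,0,0.386],[0,0,0,-6,-0.5,0,0.386],[0,0,0,0,0,0,0.386],[0,0,0,0,0,0,0.386]]]'
python3 - <<'E'
from h import *
im,d,C=snap('wrist','w3');snap('scene','s3')
z=cv2.imread('pics/s3.png'); cv2.imwrite('pics/c3.png',np.hstack([cv2.resize(z[140:220,220:320],(400,480)),cv2.resize(im[200:,180:380,::-1],(400,480))]))
E
```

```text
time: 4.12
position: [0.627, -0.0628, 0.0465]
eef_rot: [1.0, 0.026, -0.001, -0.0]
force: [0.1, 0.1, -0.7]
width: 0.0269
finger_force: 0.2
time: 4.75
position: [0.6097, -0.0642, 0.0466]
eef_rot: [1.0, 0.026, -0.0, -0.0]
force: [1.3, -0.9, -0.4]
width: 0.0268
finger_force: 0.2
```

View pics/c3.png

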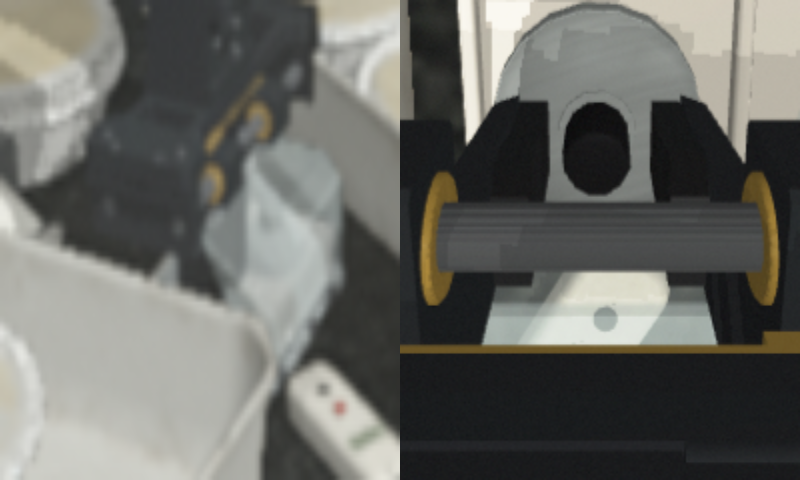

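The hood is held open on the fingers and the knob is centred between them, with the knob top at about image (278,275). I'll check the x alignment and then grip.

```bash
python3 - <<'E'
from h import *
im,d,C=load('w3'); print(onplane(C,[(278.5,274.7)],.063)); W=world(C,d); print(W[250:292:3,278].round(4))
E
python3 -m creep '[[[0,0,0,0,0,0,0.6],[0,0,0,0,0,0,1],[0,0,0,0,0,0,1],[0,0,0,0,0,0,1],[0,0,0,0,0,0,1]]]' 25
```

```text
[[ 0.61065106 -0.06337855  0.063     ]]
[[ 0.6183 -0.0627  0.0506]
 [ 0.6187 -0.0627  0.0555]
 [ 0.6183 -0.0627  0.0583]
 [ 0.6181 -0.0628  0.0614]
 [ 0.6174 -0.0628  0.0633]
 [ 0.6155 -0.0629  0.0626]
 [ 0.6147 -0.0629  0.0641]
 [ 0.6131 -0.063   0.0641]
 [ 0.611  -0.0631  0.0631]
 [ 0.6095 -0.0632  0.0631]
 [ 0.6079 -0.0633  0.0632]
 [ 0.6063 -0.0634  0.0631]
 [ 0.6049 -0.0634  0.0635]
 [ 0.6029 -0.0635  0.0628]]
time: 5.48
position: [0.6099, -0.0642, 0.0467]
eef_rot: [1.0, 0.026, 0.0, 0.0]
force: [0.3, -0.4, 0.1]
width: 0.0162
finger_force: 25.1
```

```bash
python3 -m creep '[[[0,0,0,0,0,4,1],[0,0,0,0,0,4,1],[0,0,0,0,0,4,1],[0,0,0,7,0.4,0,1],[0,0,0,7,0.4,0,1],[0,0,0,7,0.4,0,1],[0,0,0,7,0.4,0,1],[0,0,0,7,0.4,0,1],[0,0,0,7,0.4,0,1],[0,0,0,0,0,0,1],[0,0,0,0,0,0,1],[0,0,0,0,0,0,1]]]'; python3 -m creep '[[[0,0,0,8,0.4,0,1],[0,0,0,8,0.4,0,1],[0,0,0,8,0.4,0,1],[0,0,0,8,0.4,0,1],[0,0,0,8,0.4,0,1],[0,0,0,2,0,20,1],[0,0,0,0,0,40,1],[0,0,0,0,0,40,1],[0,0,0,0,0,40,1],[0,0,0,0,0,0,1]]]'
python3 - <<'E'
from h import *
snap('scene','s4');im,d,C=snap('wrist','w4')
z=cv2.imread('pics/s4.png'); cv2.imwrite('pics/c4.png',np.hstack([cv2.resize(z[80:220,220:340],(400,480)),cv2.resize(im[:,130:430,::-1],(400,480))]))
E
```

```text
time: 6.98
position: [0.6515, -0.0619, 0.0587]
eef_rot: [1.0, 0.026, -0.0, 0.0]
force: [0.1, -0.2, -0.9]
width: 0.016
finger_force: 25.0
time: 8.22
position: [0.6964, -0.06, 0.2044]
eef_rot: [1.0, 0.026, 0.004, 0.0]
force: [0.1, 0.8, -1.1]
width: 0.0162
finger_force: 25.0
```

View pics/c4.png

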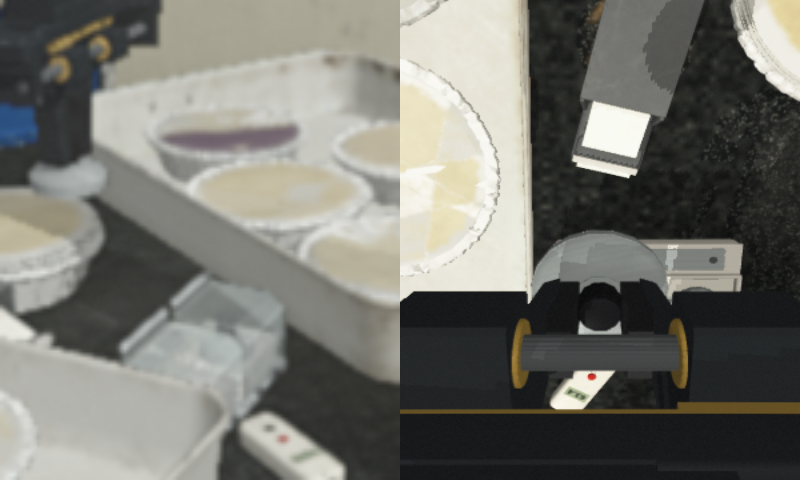

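The lid hangs from the knob and the left hood has fallen shut. I'll carry the lid to a spot just short of the pot (pot on the camera side) to measure the pot and lid together.

```bash
python3 -m creep '[[[0,0,0,-28,31,0,1],[0,0,0,-28,31,0,1],[0,0,0,-28,31,0,1],[0,0,0,-28,31,0,1],[0,0,0,-28,31,0,1],[0,0,0,-28,31,0,1],[0,0,0,-28,31,0,1],[0,0,0,-28,31,0,1],[0,0,0,-28,31,0,1],[0,0,0,-28,31,0,1],[0,0,0,-28,31,0,1],[0,0,0,-28,31,0,1]]]'; python3 -m creep '[[[0,0,0,0,0,-30,1],[0,0,0,0,0,-30,1],[0,0,0,0,0,0,1],[0,0,0,0,0,0,1]]]'
python3 - <<'E'
from h import *
im,d,C=snap('wrist','w5'); s=monitor.get_state(); print(s['position'],R.from_quat(s['eef_rot']).as_matrix().round(4))
E
```

```text
time: 9.82
position: [0.3561, 0.3123, 0.1978]
eef_rot: [1.0, 0.026, -0.001, 0.001]
force: [0.1, 0.5, -0.5]
width: 0.016
finger_force: 25.0
time: 10.32
position: [0.3579, 0.3122, 0.1391]
eef_rot: [1.0, 0.026, -0.0, 0.0]
force: [-0.1, -0.2, -0.8]
width: 0.0163
finger_force: 25.0
[0.35823222 0.31243932 0.13952035] [[ 9.987e-01  5.130e-02  7.000e-04]
 [ 5.130e-02 -9.987e-01  7.000e-04]
 [ 7.000e-04 -6.000e-04 -1.000e+00]]
```

View pics/w5.png

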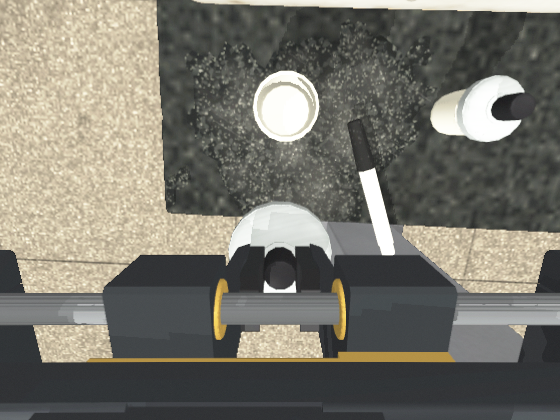

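The pot rim is centred near (286,105) and is unobstructed. The lid's front arc is visible with its apex at (280,203), and the narrow pot is at (495,105). I'll fit circles to the pot rim and the lid edge.

Run:
```python
from h import *
from scipy.optimize import least_squares
im,d,C=load('w5'); W=world(C,d)
def circ(P,r=None):
    f=lambda p: np.hypot(P[:,0]-p[0],P[:,1]-p[1])-(r or p[2])
    s=least_squares(f,[*P.mean(0)[:2],.025],loss='soft_l1',f_scale=.0007); return s.x,np.std(f(s.x))
# pot rim
sub=np.zeros(d.shape,bool); sub[55:160,235:335]=1
m=sub&(abs(W[...,2]-.048)<.004); P=W[m]; print('depth rim n',m.sum(),'z',np.median(P[:,2]),'bbox mid',(P.min(0)+P.max(0))/2,P.max(0)-P.min(0))
hull=cv2.convexHull(np.argwhere(m)[:,::-1].astype(np.int32)).reshape(-1,2)
q=onplane(C,hull,.048); print('rim outer',circ(q))
# rays: upper half of the silhouette from brightness
hsv=cv2.cvtColor(im,cv2.COLOR_RGB2HSV); g=cv2.cvtColor(im,cv2.COLOR_RGB2GRAY)
def radial(c,angs,r0,r1,z,up=True):
    out=[]
    for a in angs:
        rr=np.arange(r0,r1,.25); x=c[0]+rr*np.cos(a); y=c[1]+rr*np.sin(a)
        v=cv2.remap(cv2.GaussianBlur(g,(3,3),0).astype(np.float32),x.astype(np.float32)[None],y.astype(np.float32)[None],cv2.INTER_LINEAR)[0]
        i=np.argmin(v[6:]-v[:-6])+3; out.append((x[i],y[i]))
    return np.array(out)
p=radial((286,104),np.radians(np.arange(-175,-4,4)),22,45,.048); print('pot edge',circ(onplane(C,p,.048)))
zl=.1395-.0187
p=radial((280,250),np.radians(np.arange(-140,-39,3)),38,62,zl)
for z in(zl,zl+.003,zl+.007): q=onplane(C,p,z); print('lid',z,circ(q),circ(q,.0295))
print(p[::6])
```

```text
depth rim n 770 z 0.04841134533543111 bbox mid [0.44357319 0.31221026 0.04733748] [0.04900529 0.04936037 0.00660675]
rim outer (array([0.44380584, 0.31204509, 0.02470776]), np.float64(0.00011079662583905353))
pot edge (array([0.44436911, 0.31216183, 0.02474838]), np.float64(0.0001227006239802486))
lid 0.12080000000000002 (array([0.35408886, 0.31153681, 0.03210585]), np.float64(0.0005753402047312411)) (array([0.35702195, 0.31164381, 0.025     ]), np.float64(0.0006509967674454367))
lid 0.12380000000000002 (array([0.35538281, 0.31162115, 0.03152174]), np.float64(0.0005648627061282854)) (array([0.3576515 , 0.31171367, 0.025     ]), np.float64(0.0006124959783893628))
lid 0.12780000000000002 (array([0.35710765, 0.31173362, 0.03074325]), np.float64(0.0005508900625369813)) (array([0.35849611, 0.31179802, 0.025     ]), np.float64(0.0005710773378945066))
[[239.78266674 216.25365049]
 [254.56387532 209.29369138]
 [268.69015138 204.6386748 ]
 [283.20879779 204.11205369]
 [298.44937473 204.33619516]
 [311.49659287 212.46382229]]
```

```bash
python3 -m creep '[[[0,0,0,8,0,-22,1],[0,0,0,8,0,-22,1],[0,0,0,6,0,-22,1],[0,0,0,0,0,0,1],[0,0,0,0,0,0,1],[0,0,0,0,0,0,1]]]'
python3 - <<'E'
from h import *
im,d,C=snap('wrist','w6'); s=monitor.get_state(); print(s['position'],R.from_quat(s['eef_rot']).as_matrix().round(4)[:,2])
E
```

```text
time: 11.12
position: [0.3802, 0.3128, 0.0739]
eef_rot: [1.0, 0.026, 0.001, -0.001]
force: [0.9, -0.2, -0.5]
width: 0.0161
finger_force: 25.0
[0.38010987 0.31266157 0.07368123] [ 0.0012  0.0011 -1.    ]
```

View pics/w6.png

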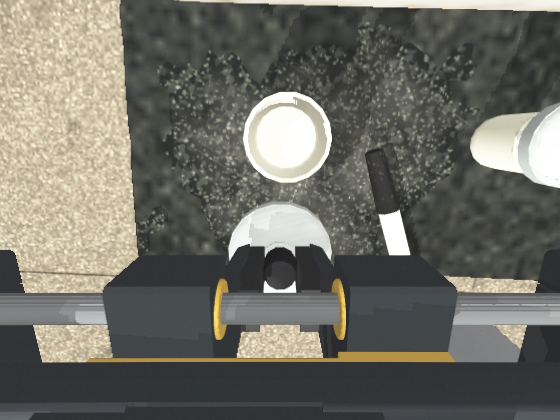

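The pot rim is now at about (287,137), the same height as the lid (apex at (280,203), knob top at (280,268)). Next I'll measure one against the other.

Run:
```python
from h import *
from scipy.optimize import least_squares
im,d,C=load('w6'); W=world(C,d); g=cv2.GaussianBlur(cv2.cvtColor(im,cv2.COLOR_RGB2GRAY),(3,3),0).astype(np.float32)
def circ(P,r=None):
    f=lambda p: np.hypot(P[:,0]-p[0],P[:,1]-p[1])-(p[2] if r is None else r)
    x0=[*P.mean(0)[:2]]+([.025] if r is None else [])
    s=least_squares(f,x0,loss='soft_l1',f_scale=.0005); return s.x.round(4),np.std(f(s.x)).round(5)
def radial(c,angs,r0,r1):
    out=[]
    for a in angs:
        rr=np.arange(r0,r1,.25,dtype=np.float32); x=c[0]+rr*np.float32(np.cos(a)); y=c[1]+rr*np.float32(np.sin(a))
        v=cv2.remap(g,x[None],y[None],cv2.INTER_LINEAR)[0]; i=np.argmin(v[6:]-v[:-6])+3; out.append((x[i],y[i]))
    return np.array(out)
p=radial((287,137),np.radians(np.arange(-180,1,4)),32,56); q=onplane(C,p,.048); print('pot',circ(q),circ(q,.025))
zl=.0737-.0187
p=radial((280,253),np.radians(np.arange(-150,-29,3)),40,60)
for z in(zl,zl+.007): q=onplane(C,p,z); print('lid',z,circ(q),circ(q,.0295))
m=(g[255:292,262:298]<70).astype(np.uint8); n,l,s,c=cv2.connectedComponentsWithStats(m); 
print('s',s,c+[262,255]); print('knob',onplane(C,[(280,268),(280,271)],zl+.035))
dd=W[205:250:6,280]; print(dd.round(4))
```

```text
pot (array([0.4442, 0.3122, 0.0248]), np.float64(0.00012)) (array([0.4439, 0.3122]), np.float64(0.00014))
lid 0.055 (array([0.3767, 0.3126, 0.0313]), np.float64(0.00042)) (array([0.3788, 0.3126]), np.float64(0.0005))
lid 0.062 (array([0.3797, 0.3127, 0.03  ]), np.float64(0.0004)) (array([0.3802, 0.3128]), np.float64(0.0004))
s [[   0    0   35   37  320]
 [   0    0   36   37 1012]] [[277.896875   285.378125  ]
 [280.006917   269.08596838]]
knob [[0.38452196 0.31305346 0.09      ]
 [0.38295195 0.31296983 0.09      ]]
[[0.4094 0.3143 0.0647]
 [0.4064 0.3142 0.0659]
 [0.4038 0.314  0.0685]
 [0.4009 0.3139 0.0701]
 [0.3978 0.3137 0.0707]
 [0.3947 0.3136 0.0716]
 [0.3911 0.3134 0.0708]
 [0.3883 0.3132 0.0725]]
```

Run:
```python
from h import *
im,d,C=load('w6'); W=world(C,d)
for u in(265,280):
  for v in range(197,212): print(u,v,im[v,u],W[v,u].round(4))
W3=W[262:285,272:288].reshape(-1,3); k=abs(W3[:,2]-.090)<.0025; print(k.sum(),W3[k].min(0),W3[k].max(0))
```

```text
265 197 [ 98 100  91] [ 0.3992  0.3252 -0.0009]
265 198 [117 118 104] [0.3988 0.325  0.001 ]
265 199 [91 93 85] [0.398  0.325  0.0008]
265 200 [86 86 80] [0.3971 0.325  0.0004]
265 201 [94 97 90] [3.963e-01 3.250e-01 2.000e-04]
265 202 [103 104  97] [ 0.3954  0.325  -0.0004]
265 203 [125 128 121] [0.3948 0.3249 0.0007]
265 204 [150 154 149] [0.4078 0.3227 0.0574]
265 205 [149 154 152] [0.4082 0.3226 0.0615]
265 206 [180 185 180] [0.4081 0.3225 0.0632]
265 207 [231 236 232] [0.4074 0.3225 0.0629]
265 208 [222 226 221] [0.4073 0.3224 0.0645]
265 209 [222 226 222] [0.4068 0.3223 0.0649]
265 210 [223 227 224] [0.4064 0.3223 0.0655]
265 211 [225 229 226] [0.4061 0.3222 0.0666]
280 197 [124 125 114] [0.4002 0.3138 0.0011]
280 198 [119 120 111] [0.3993 0.3137 0.0004]
280 199 [107 107  99] [ 0.3983  0.3137 -0.0005]
280 200 [103 102  94] [ 0.3975  0.3136 -0.0007]
280 201 [123 124 119] [3.969e-01 3.136e-01 2.000e-04]
280 202 [154 157 153] [0.4095 0.3143 0.058 ]
280 203 [157 160 157] [0.4095 0.3143 0.0605]
280 204 [182 187 181] [0.4097 0.3144 0.0637]
280 205 [221 227 222] [0.4094 0.3143 0.0647]
280 206 [223 227 222] [0.4091 0.3143 0.0655]
280 207 [226 229 225] [0.4081 0.3143 0.064 ]
280 208 [229 232 228] [0.4079 0.3143 0.0654]
280 209 [232 237 231] [0.4076 0.3142 0.0662]
280 210 [233 236 232] [0.4071 0.3142 0.0667]
280 211 [229 233 229] [0.4064 0.3142 0.0659]
367 [0.37571879 0.30924899 0.08787676] [0.38815766 0.31702612 0.09220397]
```

The lid's front edge is at x=0.4097, so its centre is at about (0.380,0.3127). The pot centre is (0.4441,0.3122), so the shift is +64.0, -0.5 mm, then straight down.

```bash
python3 -m creep '[[[0,0,0,16,0,0,1],[0,0,0,16,0,0,1],[0,0,0,16,-0.3,0,1],[0,0,0,16,-0.2,0,1],[0,0,0,0,0,0,1],[0,0,0,0,0,0,1],[0,0,0,0,0,-4,1],[0,0,0,0,0,-3,1],[0,0,0,0,0,0,1],[0,0,0,0,0,0,1]]]' ; python3 -m creep '[[[0,0,0,0,0,-2,1],[0,0,0,0,0,0,1],[0,0,0,0,0,0,1]]]'
```

```text
time: 12.42
position: [0.4437, 0.3117, 0.0657]
eef_rot: [1.0, 0.026, -0.0, 0.0]
force: [0.1, -0.8, -0.7]
width: 0.0165
finger_force: 25.0
time: 12.8
position: [0.4438, 0.3117, 0.0637]
eef_rot: [1.0, 0.026, -0.0, -0.0]
force: [0.3, 0.1, 0.1]
width: 0.0165
finger_force: 25.0
```

There is no contact force and the skirt is already below the rim, so I'll keep lowering.

```bash
python3 -m creep '[[[0,0,0,0,0,-2,1],[0,0,0,0,0,0,1],[0,0,0,0,0,-1.5,1],[0,0,0,0,0,0,1],[0,0,0,0,0,0,1]]]'; python3 -m creep '[[[0,0,0,0,0,-1,1],[0,0,0,0,0,0,1],[0,0,0,0,0,0,1]]]'
```

```text
time: 13.42
position: [0.4438, 0.3117, 0.0602]
eef_rot: [1.0, 0.026, -0.0, -0.0]
force: [-0.3, 0.9, -1.0]
width: 0.0164
finger_force: 25.0
time: 13.8
position: [0.4439, 0.3118, 0.0596]
eef_rot: [1.0, 0.026, 0.0, -0.0]
force: [-2.0, -1.3, 5.4]
width: 0.0163
finger_force: 25.0
```

Contact came at TCP z=0.0596, which is the expected seated height. I'll release gently, opening only a little, and rise.

```bash
python3 -m creep '[[[0,0,0,0,0,0,0.5],[0,0,0,0,0,0,0.3],[0,0,0,0,0,0,0.3],[0,0,0,0,0,0,0.3],[0,0,0,0,0,15,0.3],[0,0,0,0,0,30,0.3],[0,0,0,0,0,40,0.3],[0,0,0,-20,0,30,0.3],[0,0,0,-30,0,20,0.3],[0,0,0,0,0,0,0.3],[0,0,0,0,0,0,0.3]]]' 5
python3 - <<'E'
from h import *
im,d,C=snap('wrist','w7'); W=world(C,d); t,_,_=snap('top','t7')
sc,_,_=snap('scene','s7')
cv2.imwrite('pics/c7.png',np.hstack([cv2.resize(sc[130:350,200:400],(400,440)),cv2.resize(im[60:390,130:430],(400,440))])[:,:,::-1])
m=(abs(W[...,2]-.076)<.0025)&(np.hypot(W[...,0]-.444,W[...,1]-.312)<.02); print('knob top',m.sum(),W[m].mean(0),W[m].std(0))
m=(W[...,2]>.044)&(np.hypot(W[...,0]-.444,W[...,1]-.312)<.04)&(W[...,2]<.06)
r=np.hypot(W[...,0]-.444,W[...,1]-.312)
for a in range(0,360,45):
    k=m&(abs(np.angle(np.exp(1j*(np.arctan2(W[...,1]-.312,W[...,0]-.444)-np.radians(a)))))<.3)&(r>.022)&(r<.027); print(a,k.sum(),np.median(W[k][:,2]).round(4) if k.any() else None)
E
```

```text
time: 15.18
position: [0.3945, 0.3115, 0.1945]
eef_rot: [1.0, 0.026, 0.0, -0.0]
force: [0.8, -0.1, 0.7]
width: 0.0308
finger_force: 0.0
knob top 283 [0.44428457 0.31203141 0.07618756] [0.00410908 0.00414738 0.00091465]
0 88 0.0535
45 84 0.0532
90 79 0.0533
135 74 0.0534
180 74 0.0534
225 74 0.0533
270 79 0.0533
315 85 0.0536
```

View pics/c7.png

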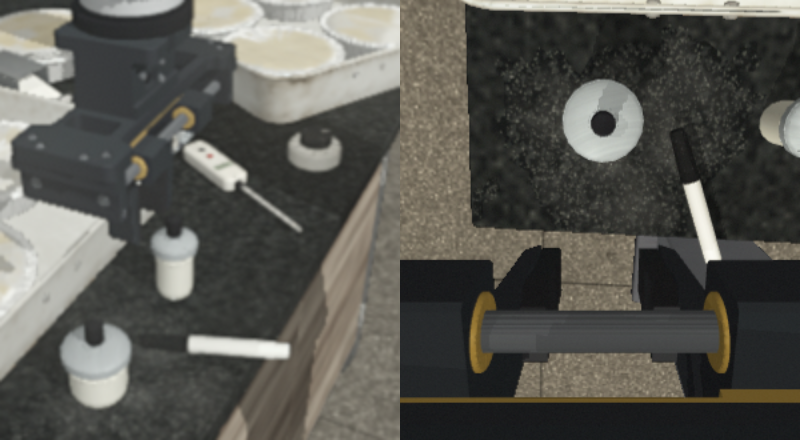

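The lid sits level, with the dome height even within 0.4 mm all round. The knob top is at 0.0762 (0.076 expected) and within 0.5 mm of the pot's axis. The gripper is clear and the other things on the counter are undisturbed, so I'll hand in.

```bash
python3 -c "
from bench import env
print(env.job_done())"
```

```text
the job is handed in; nothing more can be done
None
```

The wide lid is fully down and level on the wide pot, the left hood has fallen shut, the narrow lid was left in its bay, and the job was handed in at about 15 s of the 43 s allowed.

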